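# Start two kitchen timers, lightest key then firmest

## Task

Two of the three one-key kitchen timers are needed for cooking. Start the one with the lightest key (the small round key) by pressing its key right down until it clicks and letting it spring back up; then do the same with the one that has the firmest key (the large round key). Do not press the timer with the long bar key.

Things in the scene. Friction and masses are not known exactly. Their poses are not given: they have to be found in the camera images.
- timer_small_key_top (a point): Small round white key, 20 mm across: the lightest. Point: centre of its top face, 48 mm above the worktop when up; x points to the timer's blank dark display, z up. Sprung: travels 8 mm down, clicks at 6 mm, springs back. Sits on a fixed grey box 110 x 80 x 34 mm (box centre 22 mm along x); three such timers stand side by side in any order. It starts to move at 1.2 N and clicks at 3 N.
- timer_large_key_top (a point): Large round white key, 42 mm across: the firmest. Point: centre of its top face, 48 mm above the worktop when up; x points to the timer's blank dark display, z up. Sprung: travels 8 mm down, clicks at 6 mm, springs back. Sits on a fixed grey box 110 x 80 x 34 mm (box centre 22 mm along x); three such timers stand side by side in any order. It starts to move at 4 N and clicks at 10 N; bottoms at 12 N.
- timer_bar_key_top (a point): Long white bar key, 18 mm along x and 60 mm along y: middle stiffness. Point: centre of its top face, 48 mm above the worktop when up; x points to the timer's blank dark display, z up. Sprung: travels 8 mm down, clicks at 6 mm, springs back. Sits on a fixed grey box 110 x 80 x 34 mm (box centre 22 mm along x); three such timers stand side by side in any order. It starts to move at 2.4 N and clicks at 6 N.
Mind the look-alikes: they are no part of the job. Leave any blue look-alike of the part that bears timer_large_key_top alone.

How it is judged:
On the way, in this order (a step that is already met when the one before it is completed fails the run):
1. the small round key is pressed down to its click while the large round key is up (height (world z) of timer_small_key_top below 0.042 m and height (world z) of timer_large_key_top above 0.0455 m), for 0.1 s.
2. the small round key has sprung back up and the large round key is pressed down to its click (height (world z) of timer_large_key_top below 0.042 m and height (world z) of timer_small_key_top above 0.0455 m), for 0.1 s.
At the end, for the whole second after the job is handed in: After the small round key and then the large round key have each been pressed at least 6 mm down (to the click), all three keys are up again, within 2.5 mm of their rest height (height (world z) of each of timer_small_key_top, timer_large_key_top, timer_bar_key_top above 0.0455 m); the robot touches nothing.
It fails at once if the bar key is pressed in by more than 3 mm (height (world z) of timer_bar_key_top below 0.045 m).
It also fails if it takes over 32 s, if anything falls off the work surface, if the arm or the gripper's body presses on something with over 40 N, if the wrist force passes 120 N, or if a joint passes its speed limit or range.

## Robot

A 7-joint arm with a two-finger parallel gripper is mounted at the origin on a cart in front of the work surface, level with it; the furniture and walls round the work are solid. World frame = base frame: x ahead of the robot, y to its left, z up, the work surface at z = 0. Lengths are in m, angles in rad, forces in N, time in s.
With the tool pointing down it reaches from about 0.4 to 0.875 m from the base axis. Payload 19.3 kg.
Tool frame: the origin (TCP) lies at the very end of the fingers, on their centre line; the grasp point (between the pads) lies 19 mm behind it; z points along the fingers, y is the direction in which the jaws open and shut (so a half turn about z gives the same grasp; the last joint's range is limited). The gripper opens to 85 mm and grips with 20 to 120 N. Pads are 22 mm wide; open, the fingers measure 114 mm over their backs; the gripper's body (76 mm by 85 mm) begins 54 mm behind the grasp point. The pads swing forward as they close: fully open they stand 13 mm farther back than shut.
Start: joints at [-1.223, 0.521, -0.036, 1.599, 0.021, 1.021, -0.113], TCP at [0.254, 0.571, 0.231] pointing down, gripper open.
Joint ranges: [-2.91, 2.91], [-0.3, 2.13], [-1.5, 1.42], [0.17, 2.43], [-1.26, 4.41], [0.16, 1.93], [-2.52, 2.52]. Speed limits (rad/s): [1.89, 1.89, 2.39, 2.39, 3.01, 3.01, 3.01].

## Interface

Orientations are given as [roll, pitch, yaw] about the fixed x, y, z axes, in that order (R = Rz(yaw) Ry(pitch) Rx(roll)).
In Python, from workcell import bot, vision, job_done gives the robot as it stands.
- The arm moves only by the tool arm_command, never from a script. Its arguments are lists of equal length, an entry for each row: "gripper": the finger opening in cm, from 0 to 8.54; "slide": the shift along the tool's x, y, z in cm, a list of three; "turn": the turn, a rotation vector about the tool's x, y, z in degrees, a list of three. A call has 1 to 5 rows; each row is the pose to reach, as a shift and turn from the pose commanded when the call began, along the tool's axes at that moment; what a row does not reach only later rows make up. A row lasts 1/8 s, in which the tool goes at most 62.5 mm and 10.7 degrees, less where a joint would pass 70% of its speed; a pose out of reach is approached as far as the arm can. A call with a gripper value outside its range is refused whole. The fingers move at their own pace and stop on an object; "force" is the grip in N (left out, the last holds). Time passes only in rows, so rows that repeat a pose let the fingers close. It gives the time, the measured TCP pose, the force and the opening at its end, in the units of the state.
- bot.observe(): the state, without advancing time (a new reading comes with each control period).
- vision.grab_frame(name): name is "scene" or "top" or "wrist"; returns the picture (400x640x3 uint8, blue, green, red); there is no depth.
- vision.camera_model(name): a dict with "mtx" (3x3 intrinsics, pixels), "T" (4x4, takes a point from camera to world coordinates). Camera axes: x right, y down, z forward; pixel columns grow to the right and rows downward; lengths in m; the calibration is good to about 2 mm. The wrist camera is an equidistant fisheye: a pixel r from the principal point sees the ray r / f radians off the axis. A picture is of the moment at which its call begins: read the wrist's pose just before it. camera_model takes no time and is no camera call; for the wrist camera it gives the pose at the moment of the call.
- job_done(): hands the job in, once; it reports no verdict.
The state is a dict: "clock": time; "qpos": joint angles; "qd": joint speeds; "joint_efforts": joint torques, N m; "position": TCP position; "tool_rot": TCP orientation; "force": force on the tool from outside, world axes, zero at the start; "moment": the same for the moment, N m; "grip_width": finger opening in m.
Only numpy, scipy, OpenCV 4.12 (cv2) and the standard library are available. Lean on these libraries where they do the work, as an engineer would, in place of code of your own. Each camera call takes 0.05 s, during which the arm holds its last target. There are 200 camera calls.

## Working session

There is one attempt and no reset: what is moved stays moved. The work goes in short steps, Python scripts to look and compute and a tool call to move; the robot and the scene stay as the last step left them, time stands still between calls to the robot, and variables do not carry over. Pictures are saved under pics/ and viewed, about 8 in all and at most 12, crops included, and the job is handed in when it is done.

Besides the shell and the picture viewer there is one more tool, called after "Request:" by a JSON object that holds its "method" and its "body", one argument or row to a line. arm_command: Moves the arm, as the interface text tells. Its arguments: {"type":"object","properties":{"gripper":{"type":"array","items":{"type":"number"}},"slide":{"type":"array","items":{"type":"array","items":{"type":"number"}}},"turn":{"type":"array","items":{"type":"array","items":{"type":"number"}}},"force":{"type":"number"}},"required":["gripper","slide","turn"]}

```bash
mkdir -p pics
python3 - <<'E'
from workcell import bot, vision
import cv2,numpy as np
s=bot.observe();print({k:np.round(s[k],3) for k in('clock','position','tool_rot','force','grip_width')})
for n in('scene','top'):
    cv2.imwrite(f'pics/{n}0.png',vision.grab_frame(n)); c=vision.camera_model(n);print(n,np.round(c['mtx'],1).tolist(),np.round(c['T'],3).tolist())
E
```

```text
{'clock': np.float64(0.0), 'position': array([0.253, 0.571, 0.231]), 'tool_rot': array([-3.14 ,  0.   ,  2.724]), 'force': array([ 0.155,  0.567, -0.04 ]), 'grip_width': np.float64(0.085)}
scene [[373.2, 0.0, 317.6], [0.0, 373.2, 199.9], [0.0, 0.0, 1.0]] [[-0.918, -0.159, 0.363, 0.162], [-0.396, 0.394, -0.829, 0.991], [-0.011, -0.905, -0.425, 0.426], [0.0, 0.0, 0.0, 1.0]]
top [[381.0, 0.0, 319.1], [0.0, 381.0, 202.8], [0.0, 0.0, 1.0]] [[0.0, -0.989, 0.147, 0.356], [-1.0, 0.002, 0.015, 0.269], [-0.015, -0.147, -0.989, 1.02], [0.0, 0.0, 0.0, 1.0]]
```

View pics/scene0.png

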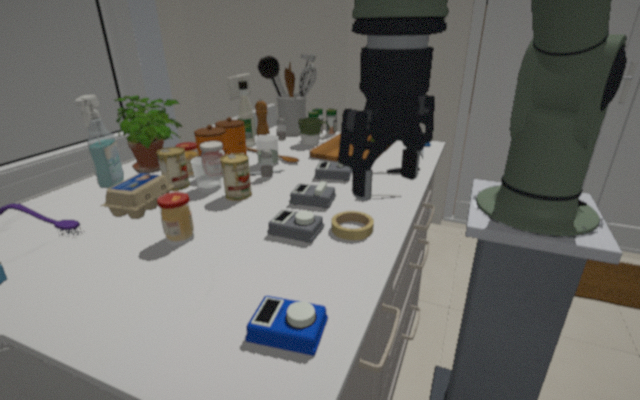

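View pics/top0.png

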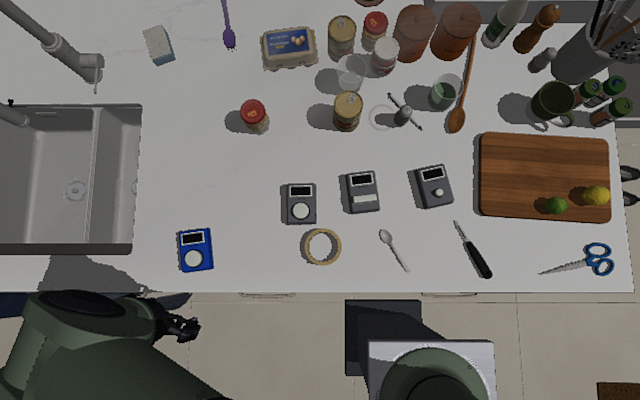

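The top view shows three grey timers: large key near (300,211), bar near (364,198) and small key near (438,191). The blue look-alike is at (194,259). I'll enlarge both views to get finer pixel positions.

Run:
```python
import cv2,numpy as np
t=cv2.imread('pics/top0.png')[155:235,270:470]; s=cv2.imread('pics/scene0.png')[150:250,260:360]
a=cv2.resize(t,None,fx=4,fy=4,interpolation=2); b=cv2.resize(s,None,fx=2.6,fy=2.6,interpolation=2)
o=np.zeros((590,800,3),np.uint8);o[:320]=a;o[325:585,:260]=b
cv2.imwrite('pics/crop.png',o)
```

```text
(no output)
```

View pics/crop.png

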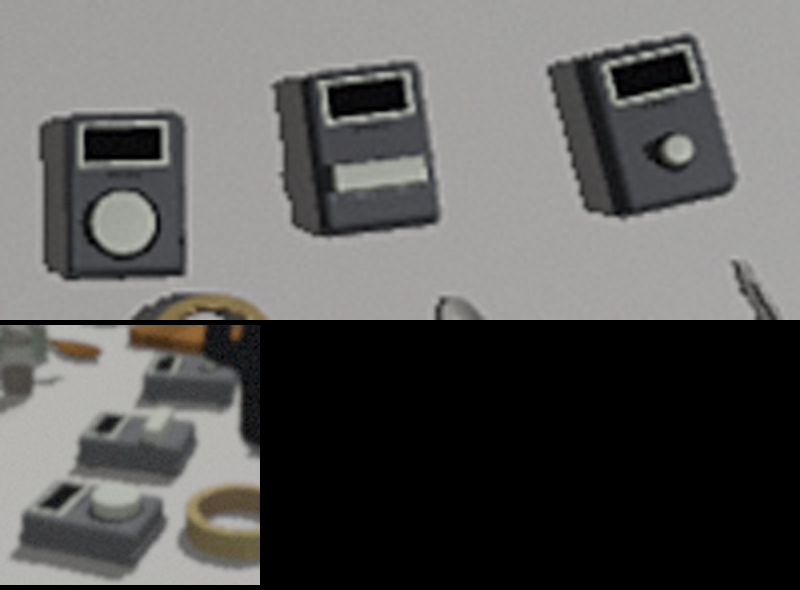

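Crop readings for the top camera: large key (301,210.5), bar (365,198.2), small (439.5,192.7). For the scene camera: large (305,215.8), bar (320.8,186.9), small partly hidden near (340.8,162.7).

```bash
cat > h.py <<'E'
from workcell import bot, vision
import numpy as np, cv2
from scipy.spatial.transform import Rotation as R
def ray(n,p,M=None):
    c=M or vision.camera_model(n);K=c['mtx'];T=np.array(c['T'])
    d=np.array([(p[0]-K[0][2])/K[0][0],(p[1]-K[1][2])/K[1][1],1.])
    if n=='wrist':
        th=np.hypot(*d[:2]);d=np.array([*(d[:2]/th*np.sin(th)),np.cos(th)])
    return T[:3,3],T[:3,:3]@d/np.linalg.norm(d)
def atz(n,p,z,M=None):
    o,d=ray(n,p,M);return o+d*(z-o[2])/d[2]
def tri(a,b):
    A=0;v=0
    for o,d in(a,b):
        P=np.eye(3)-np.outer(d,d);A=A+P;v=v+P@o
    return np.linalg.solve(A,v)
def togo(t):
    s=bot.observe();r=R.from_euler('xyz',s['tool_rot']);return r.inv().apply(np.array(t)-s['position'])*100
E
python3 - <<'E'
from h import *
P=dict(large=((301,210.5),(305,215.8)),bar=((365,198.2),(320.8,186.9)),small=((439.5,192.7),(340.8,162.7)))
for k,(a,b) in P.items():
    print(k,'tri',tri(ray('top',a),ray('scene',b)).round(4),'z48',atz('top',a,.048).round(4))
q=atz('top',P['small'][0],.048)
print(togo([*q[:2],.12]), vision.camera_model('wrist')['mtx'])
s=bot.observe();r=R.from_euler('xyz',s['tool_rot']).as_matrix();print(r.round(3)); print(np.round(r.T@(vision.camera_model('wrist')['T'][:3,3]-s['position']),3), (r.T@vision.camera_model('wrist')['T'][:3,:3]).round(2))
E
```

```text
large tri [0.4817 0.3316 0.0441] z48 [0.481  0.3313 0.048 ]
bar tri [0.5137 0.1657 0.0426] z48 [0.5127 0.1662 0.048 ]
small tri [ 0.528  -0.0267  0.0441] z48 [ 0.5266 -0.0258  0.048 ]
[-49.17408011 -43.44779814  11.12672436] [[309.70691629   0.         319.11207476]
 [  0.         309.70691629 199.88292624]
 [  0.           0.           1.        ]]
[[-0.914  0.406 -0.   ]
 [ 0.406  0.914 -0.001]
 [-0.    -0.001 -1.   ]]
[ 0.065 -0.    -0.142] [[-0.   -0.97 -0.26]
 [ 1.   -0.    0.  ]
 [-0.   -0.26  0.97]]
```

Triangulated heights come out at 43–44 mm against 48 mm nominal, so they agree. The next move goes toward the small key with the gripper shut.

Request:
{"method": "arm_command", "body": {
  "gripper": [0,0,0,0,0],
  "slide": [
    [-4.6,-4,0.5],
    [-9.2,-8,1],
    [-13.8,-12,1.5],
    [-18.4,-16,2],
    [-23,-20,2.5]
  ],
  "turn": [
    [0,0,0],
    [0,0,0],
    [0,0,0],
    [0,0,0],
    [0,0,0]
  ]
}}

```text
clock: 0.72
position: [0.3832, 0.2932, 0.2061]
tool_rot: [-3.142, 0.0, 2.724]
force: [1.3, 0.9, -0.1]
grip_width: 0.0001
```

Request:
{"method": "arm_command", "body": {
  "gripper": [0,0,0,0,0],
  "slide": [
    [-4.6,-4,0.5],
    [-9.2,-8,1],
    [-13.8,-12,1.5],
    [-18.4,-16,2],
    [-23,-20,2.5]
  ],
  "turn": [
    [0,0,0],
    [0,0,0],
    [0,0,0],
    [0,0,0],
    [0,0,0]
  ]
}}

```text
clock: 1.35
position: [0.5122, 0.0172, 0.1811]
tool_rot: [3.142, -0.0, 2.724]
force: [1.0, 0.8, -0.4]
grip_width: -0.0001
```

Run:
```python
from h import *
s=bot.observe();print(s['clock'],s['position'],s['tool_rot'],s['grip_width'],togo([.527,-.026,.12]))
M=vision.camera_model('wrist');np.savez('w1.npz',T=M['T'],mtx=M['mtx']);cv2.imwrite('pics/w1.png',vision.grab_frame('wrist'))
```

```text
1.35 [0.51224809 0.01716022 0.18110586] [ 3.14150711e+00 -4.92626797e-05  2.72404331e+00] -6.891387684532916e-05 [-3.09899194 -3.34751385  6.11014658]
```

View pics/w1.png

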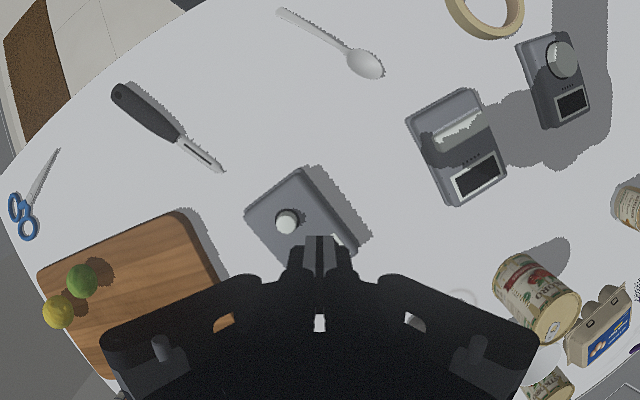

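The wrist view shows the small key at about (286,221), just ahead of the fingertips, which end near (319,240). The bar key is at (459,130) and the large key at (563,58).

Run:
```python
from h import *
d=np.load('w1.npz');M=dict(T=d['T'],mtx=d['mtx'])
for n,p,t in(('small',(286,219),(439.5,192.7)),('bar',(459,130),(365,198.2)),('large',(565,57),(301,210.5))):
    print(n,atz('wrist',p,.048,M).round(4),tri(ray('wrist',p,M),ray('top',t)).round(4))
print(togo([*atz('wrist',(286,219),.048,M)[:2],.07]))
```

```text
small [ 0.5248 -0.0228  0.048 ] [ 0.5252 -0.0235  0.0507]
bar [0.5118 0.1619 0.048 ] [0.5138 0.1654 0.0399]
large [0.4813 0.3309 0.048 ] [0.4812 0.3313 0.0476]
[-2.24054937 -2.43175625 11.08262343]
```

Request:
{"method": "arm_command", "body": {
  "gripper": [0,0,0,0,0],
  "slide": [
    [-1.5,-1.6,3],
    [-2.25,-2.5,7],
    [-2.25,-2.5,10],
    [-2.25,-2.5,11.5],
    [-2.25,-2.5,11.5]
  ],
  "turn": [
    [0,0,0],
    [0,0,0],
    [0,0,0],
    [0,0,0],
    [0,0,0]
  ]
}}

```text
clock: 2.02
position: [0.5218, -0.0128, 0.0659]
tool_rot: [-3.141, -0.001, 2.724]
force: [0.5, -0.5, 0.2]
grip_width: -0.0002
```

Run:
```python
from h import *
M=vision.camera_model('wrist');f=vision.grab_frame('wrist')
cv2.imwrite('pics/w2.png',cv2.resize(f[130:330,220:420],None,fx=3,fy=3,interpolation=2))
s=bot.observe();print(s['position'],s['force'],togo([.5255,-.024,.048]))
```

```text
[ 0.52226797 -0.01285438  0.06667447] [-0.37901633 -0.08703171  0.58441211] [-0.74753188 -0.88761081  1.86746102]
```

View pics/w2.png

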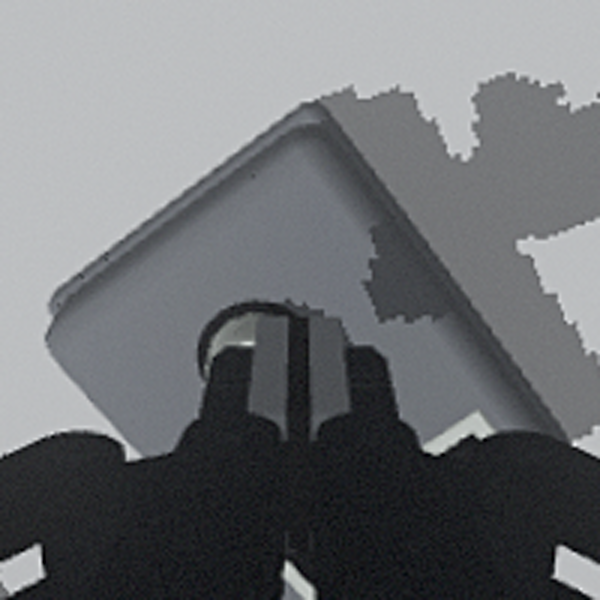

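The fingertips are over the key's right part, and the key peeks out on the left (crop ~(235,335)). That agrees with the computed remaining shift of (-0.75,-0.9) cm, so I'll shift first and then press.

Request:
{"method": "arm_command", "body": {
  "gripper": [0,0,0,0,0],
  "slide": [
    [-0.75,-0.9,0],
    [-0.75,-0.9,0.5],
    [-0.75,-0.9,1.4],
    [-0.75,-0.9,1.9],
    [-0.75,-0.9,2.2]
  ],
  "turn": [
    [0,0,0],
    [0,0,0],
    [0,0,0],
    [0,0,0],
    [0,0,0]
  ]
}}

```text
clock: 2.7
position: [0.5251, -0.0241, 0.0438]
tool_rot: [-3.141, -0.001, 2.724]
force: [-1.7, 0.3, 2.6]
grip_width: -0.0002
```

Run:
```python
from h import *
s=bot.observe();print(s['position'],s['force'],togo([.5255,-.024,.0405]))
```

```text
[ 0.52512259 -0.02413345  0.04384769] [-1.67145512  0.34572506  2.55847877] [-0.02927732  0.02758778  0.33474538]
```

The TCP is on target, and 2.6 N at 4.2 mm of travel matches the key's spring. I'll press 3.5 mm further and hold.

Request:
{"method": "arm_command", "body": {
  "gripper": [0,0,0,0,0],
  "slide": [
    [0,0,0.2],
    [0,0,0.35],
    [0,0,0.4],
    [0,0,0.4],
    [0,0,0.4]
  ],
  "turn": [
    [0,0,0],
    [0,0,0],
    [0,0,0],
    [0,0,0],
    [0,0,0]
  ]
}}

```text
clock: 3.32
position: [0.5254, -0.0242, 0.0404]
tool_rot: [3.142, 0.0, 2.724]
force: [-2.4, 0.7, 3.5]
grip_width: -0.0001
```

3.5 N at 7.6 mm of travel fits the spring line (3.48 N), so the key is past its click. I'll hold a moment longer, then lift.

Request:
{"method": "arm_command", "body": {
  "gripper": [0,0,0,0,0],
  "slide": [
    [0,0,0],
    [0,0,0],
    [0,0,-3],
    [0,0,-7],
    [0,0,-10]
  ],
  "turn": [
    [0,0,0],
    [0,0,0],
    [0,0,0],
    [0,0,0],
    [0,0,0]
  ]
}}

```text
clock: 3.95
position: [0.5259, -0.0244, 0.1418]
tool_rot: [3.141, 0.001, 2.724]
force: [0.2, 0.8, -0.1]
grip_width: -0.0002
```

Run:
```python
from h import *
s=bot.observe();print(s['position'],s['force'],togo([.481,.331,.14]))
```

```text
[ 0.525862   -0.02443507  0.14184091] [ 0.22252197  0.7834189  -0.09855103] [18.52757392 30.66267631  0.17331012]
```

Request:
{"method": "arm_command", "body": {
  "gripper": [0,0,0,0,0],
  "slide": [
    [3,5,0],
    [6,10,0],
    [9,15,0],
    [12,20,0],
    [15,24.8,0]
  ],
  "turn": [
    [0,0,0],
    [0,0,0],
    [0,0,0],
    [0,0,0],
    [0,0,0]
  ]
}}

```text
clock: 4.58
position: [0.4888, 0.2653, 0.1404]
tool_rot: [3.141, 0.001, 2.724]
force: [0.8, -0.9, -0.0]
grip_width: 0.0004
```

Request:
{"method": "arm_command", "body": {
  "gripper": [0,0,0,0],
  "slide": [
    [2,3.4,0],
    [3.5,5.9,2],
    [3.5,5.9,4],
    [3.5,5.9,4]
  ],
  "turn": [
    [0,0,0],
    [0,0,0],
    [0,0,0],
    [0,0,0]
  ]
}}

```text
clock: 5.08
position: [0.4804, 0.331, 0.0992]
tool_rot: [-3.14, -0.001, 2.724]
force: [-0.6, -0.7, 0.1]
grip_width: 0.0
```

Run:
```python
from h import *
f=vision.grab_frame('wrist');g=vision.grab_frame('scene')
o=np.hstack([cv2.resize(f[100:300,220:420],(400,400)),cv2.resize(g[140:260,240:360],(400,400))])
cv2.imwrite('pics/w3.png',o)
s=bot.observe();print(s['clock'],s['position'],s['force'],togo([.481,.331,.048]))
```

```text
5.175 [0.48129878 0.33109787 0.10080148] [ 0.79040729 -0.3110527  -0.47183868] [ 0.02559391 -0.02229657  5.28013251]
```

View pics/w3.png

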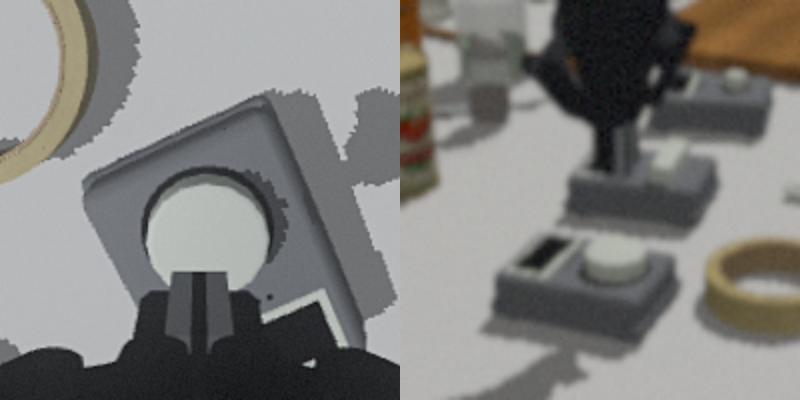

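The wrist crop shows the large key under the fingertips, at crop (208,235). The scene crop shows the small key back up, at crop (737,78), and the fingers above the large key. Next I'll descend and press.

Request:
{"method": "arm_command", "body": {
  "gripper": [0,0,0,0,0],
  "slide": [
    [0,0,2],
    [0,0,4],
    [0,0,5],
    [0,0,5.6],
    [0,0,5.8]
  ],
  "turn": [
    [0,0,0],
    [0,0,0],
    [0,0,0],
    [0,0,0],
    [0,0,0]
  ]
}}

```text
clock: 5.8
position: [0.4812, 0.3313, 0.0429]
tool_rot: [3.141, 0.0, 2.723]
force: [-2.6, -2.5, 8.5]
grip_width: 0.0003
```

Request:
{"method": "arm_command", "body": {
  "gripper": [0,0,0,0,0],
  "slide": [
    [0,0,0.15],
    [0,0,0.25],
    [0,0,0.25],
    [0,0,0.25],
    [0,0,0.25]
  ],
  "turn": [
    [0,0,0],
    [0,0,0],
    [0,0,0],
    [0,0,0],
    [0,0,0]
  ]
}}

```text
clock: 6.42
position: [0.4812, 0.3313, 0.041]
tool_rot: [3.141, 0.0, 2.723]
force: [-4.0, -2.6, 11.3]
grip_width: 0.0001
```

11.3 N exceeds the 10 N click force. I'll add a small margin, hold, and then lift clear.

Request:
{"method": "arm_command", "body": {
  "gripper": [0,0,0],
  "slide": [
    [0,0,0.08],
    [0,0,0.1],
    [0,0,0.1]
  ],
  "turn": [
    [0,0,0],
    [0,0,0],
    [0,0,0]
  ]
}}

```text
clock: 6.8
position: [0.4812, 0.3313, 0.0401]
tool_rot: [3.141, 0.0, 2.723]
force: [-4.8, -3.5, 13.2]
grip_width: 0.0001
```

Request:
{"method": "arm_command", "body": {
  "gripper": [0,0,0,0,0],
  "slide": [
    [0,0,0],
    [0,0,-3],
    [0,0,-7],
    [0,0,-11],
    [0,0,-11]
  ],
  "turn": [
    [0,0,0],
    [0,0,0],
    [0,0,0],
    [0,0,0],
    [0,0,0]
  ]
}}

```text
clock: 7.42
position: [0.4824, 0.3323, 0.1524]
tool_rot: [3.136, 0.003, 2.723]
force: [0.2, -0.7, -0.9]
grip_width: 0.0001
```

Run:
```python
from h import *
g=vision.grab_frame('scene');cv2.imwrite('pics/s4.png',cv2.resize(g[140:260,240:360],(480,480)))
s=bot.observe();print(s['clock'],s['position'],s['force'])
```

```text
7.475 [0.48159409 0.33187455 0.15058122] [-0.34053885  0.10891832 -0.55604704]
```

View pics/s4.png

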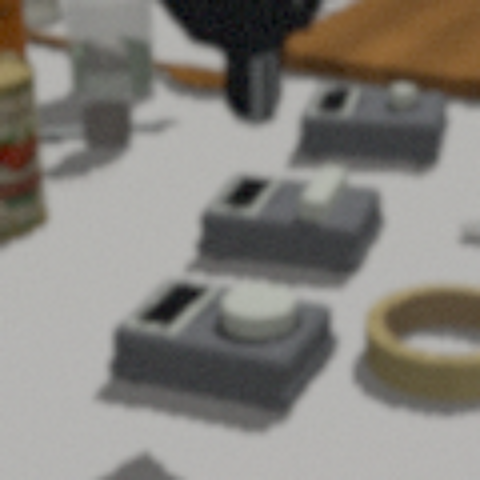

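All three keys are up: large at crop (258,310), bar at (322,190), small at (404,95). The gripper is clear of everything.

```bash
python3 -c "from workcell import job_done; print(job_done())"
```

```text
the job is handed in; nothing more can be done
None
```

I started the small-key timer and then the large-key timer, each pressed past its click and released. I handed the job in at about 7.5 s; the interface gives no verdict.

| Key | Fingertip height at the bottom of the press | Force |
|---|---|---|
| Small round | 40.4 mm (7.6 mm travel) | 3.5 N, clicks at 3 N |
| Large round | 40.1 mm (7.9 mm travel) | 13.2 N, bottoms at 12 N |

- **Final check:** the last picture shows all three keys up. The gripper was 15 cm above the worktop, with force readings near zero.
- **Other timers:** I did not touch the bar-key timer or the blue look-alike.
- **Measurement disagreements:** the first two-camera key heights came out at 43–44 mm, against the stated 48 mm. Adding the wrist camera gave 51 mm for the small key and 48 mm for the large one. For the bar key it still read 40 mm, which did not matter because I did not press it.
- **Approach correction:** the first descent to the small key stopped about 11 mm short sideways because the arm lagged. I corrected that before touching the key.

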